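# Open the control box: turn the red buttons aside and lay the cover in the steel tray

### The arm

A 6-joint arm with a two-finger parallel gripper is mounted at the origin on the work surface. World frame = base frame: x ahead of the robot, y to its left, z up, the work surface at z = 0. Lengths are in mm, angles in rad, forces in N, time in s.
With the tool pointing down it reaches from about 275 to 1000 mm from the base axis. Payload 8.4 kg.
Tool frame: the origin (TCP) lies between the finger pads; the fingertips stand 22 mm ahead of it and the grasp point (between the pads) lies 3 mm ahead of it (r.nose_length is the z of the fingertips in the tool frame, in mm); z points along the fingers, y is the line along which they close (so a half turn about z gives the same grasp; the last joint's range is limited). The gripper opens to 85 mm and grips with 20 to 120 N. Pads are 22 mm wide; open, the fingers measure 114 mm over their backs; the gripper's body (76 mm by 85 mm) begins 54 mm behind the grasp point. The pads swing forward as they close: fully open they stand 13 mm farther back than shut.
Start: joints at [-1.183, 0.353, 1.633, -0, 1.155, -0.002], TCP at [237.501, -578.119, 253.281] pointing down, gripper open.
Joint ranges: [-2.63, 2.63], [-0.92, 2.1], [0.06, 2.66], [-1.3, 4.44], [0, 2.69], [-3.02, 3.02]. Speed limits (rad/s): [2.22, 2.22, 2.79, 3.14, 3.14, 3.14].

### API

Orientations are given as [roll, pitch, yaw] about the fixed x, y, z axes, in that order (R = Rz(yaw) Ry(pitch) Rx(roll)).
In Python, from rig import r, monitor, grab_frame, camera_params gives the robot as it stands (r), with the cameras as plain functions and the readings (monitor).
- The arm moves only by the tool creep_tool, called after "Emit:" by a JSON object that holds its "op" and its "data", one argument or row to a line. Schema: {"type":"object","properties":{"deltas":{"type":"object","properties":{"drx":{"type":"array","items":{"type":"number"},"minItems":1,"maxItems":5},"dry":{"type":"array","items":{"type":"number"},"minItems":1,"maxItems":5},"drz":{"type":"array","items":{"type":"number"},"minItems":1,"maxItems":5},"dx":{"type":"array","items":{"type":"number"},"minItems":1,"maxItems":5},"dy":{"type":"array","items":{"type":"number"},"minItems":1,"maxItems":5},"dz":{"type":"array","items":{"type":"number"},"minItems":1,"maxItems":5},"aperture":{"type":"array","items":{"type":"number"},"minItems":1,"maxItems":5}},"additionalProperties":false,"required":["drx","dry","drz","dx","dy","dz","aperture"]},"grip_n":{"type":"number"},"only":{"type":"string"},"quiet":{"type":"boolean"},"lines":{"type":"string"}},"required":["deltas"],"additionalProperties":false}. deltas is an object with one list for each field, all of the same length, 1 to 5, a row being the entries at one place: drx, dry, drz (a rotation vector in rad), dx, dy, dz (the shift in mm), aperture (the opening from 0.0 (shut) to 1.0 (fully open)); each row shifts and turns the commanded pose from where the row before left it, along the tool's axes as they then stand; what a row does not reach is not made up. A row lasts 1/12 s, in which the tool goes at most 41.7 mm and 0.125 rad, less where a joint would pass 70% of its speed; a pose out of reach is approached as far as the arm can. The fingers move at their own pace and stop on an object; grip_n is the grip in N (left out, the last holds). Time passes only in rows, so rows that do not move let the fingers close. The tool returns the time, the measured TCP pose, the force, the opening and the grip force at its end. only (a regular expression) keeps the lines of the reply that match it, lines (a string "A,B") keeps lines A to B, and quiet returns only ok. Input that does not fit is refused with a message, and nothing moves.
- monitor.sense(): the state, without advancing time (a new reading comes with each control period).
- grab_frame(name): name is "scene" or "top" or "wrist"; returns the picture (400x640x3 uint8, red, green, blue); there is no depth.
- camera_params(name): a dict with "fx", "fy", "cx", "cy" (pixels), "dist_coeffs" ([k1, k2, p1, p2, k3] as OpenCV has them; the pictures are not rectified), "rvec" (rotation vector, rad) and "tvec" (3), from world to camera coordinates, as OpenCV has them. Camera axes: x right, y down, z forward; pixel columns grow to the right and rows downward; lengths in mm; the calibration is good to about 2 mm. A picture is of the moment at which its call begins: read the wrist's pose just before it. camera_params takes no time and is no camera call; for the wrist camera it gives the pose at the moment of the call.
- r.sign_off(): hands the job in; it is judged then, once.
The state is a dict: "clock": time; "qpos": joint angles; "qvel": joint speeds; "joint_efforts": joint torques, N m; "eef_pos": TCP position; "tcp_rot": TCP orientation; "contact_force": force on the tool from outside, world axes, zero at the start; "wrist_torque": the same for the moment, N m; "opening": opening from 0.0 (shut) to 1.0 (fully open); "grasp_force": force on a finger pad.
Only numpy, scipy, OpenCV 4.12 (cv2) and the standard library are available. Lean on these libraries where they do the work, as an engineer would, in place of code of your own. Each camera call takes 0.05 s, during which the arm holds its last target. There are 200 camera calls.

### The job

On the beige control box, give both red turn buttons a quarter turn (either way) so that they no longer overlap the grey cover panel. Then lift the freed cover out by its black handle, lay it gently flat inside the bare steel tray, not the blue one, and let go of it; leave the buttons turned aside.

Things in the scene. Friction and masses are not known exactly. Their poses are not given: they have to be found in the camera images.
- button_near (a joint): Turn angle (rad) of the red turn button at the robot's end, a bar 44 mm long, 12 wide, 20 tall on a vertical pin through its middle, 76 mm from the seated panel's origin along the panel's -x. 0: bar along the panel's x, its end 6 mm over the panel; + is counter-clockwise from above. Starts within 0.3 of 0; beyond 1.15 either way the panel is free; stops at +-1.6; stays where left (0.04 N m).
- button_far (a joint): The same for the identical red turn button at the other end, its pin 76 mm from the seated panel's origin along the panel's +x. Both bars span from 7.5 to 27.5 mm above the panel's origin, 1.5 to 21.5 mm above the flat top of the box. They can be pinched across their 12 mm width and turned, or pushed at one end.
- panel: Loose grey cover, 120 (x) by 90 (y) by 6 mm, 0.18 kg. Black grip bar in its middle, 50 mm along x, 14 wide, top 32 mm above the underside. Origin: centre of underside, z up. Starts seated (2 mm play) flush in the top of a fixed beige control box, 210 (x) by 170 (y) by 60 mm high, same axes; underside 54 mm above the table. Lifts straight up.
- steel_tray: Fixed open tray of bare steel, square, 210 mm outside, 204 mm inside, walls 22 mm high, floor 3 mm thick. Origin: centre of the underside, on the table; x, y along its sides, z up. The cover fits in at any yaw. A blue plastic tray of the same size stands on the other side of the box; either may be on the left.

How it is judged (in metres and radians):
On the way, in this order (a step that is already met when the one before it is completed fails the run):
1. both red buttons are turned aside (more than 1.15 rad from 0, either way) while the panel is still seated ((value of joint button_near above 1.15 rad or value of joint button_near below -1.15 rad) and (value of joint button_far above 1.15 rad or value of joint button_far below -1.15 rad) and distance of panel from where it was at the start of the episode below 0.012 m), for 0.1 s.
2. the panel has been lifted out, its underside more than 75 mm above the table (height (world z) of panel above 0.075 m), for 0.1 s.
At the end, for the whole second after the job is handed in: The cover lies flat and still on the floor of the steel tray, handle up (tilt under 0.12 rad, origin within 60 mm of the tray's centre along each side and less than 10 mm above the tray's underside), released, and both buttons are still more than 1.1 rad from 0, either way ((value of joint button_near above 1.1 rad or value of joint button_near below -1.1 rad) and (value of joint button_far above 1.1 rad or value of joint button_far below -1.1 rad) and x of panel in the frame of steel_tray between -0.06 and 0.06 m and y of panel in the frame of steel_tray between -0.06 and 0.06 m and z of panel in the frame of steel_tray below 0.01 m and angle between panel's own z axis and vertical below 0.12 rad and linear speed of panel below 0.02 m/s); the robot touches nothing.
It fails at once if the panel is dropped or thrown into the tray (faster than 0.65 m/s within 50 mm of the tray's underside) (horizontal distance between panel and steel_tray below 0.11 m and height (world z) of panel below 0.05 m and linear speed of panel above 0.65 m/s).
It also fails if it takes over 61 s, if anything falls off the work surface, if the arm or the gripper's body presses on something with over 40 N, if the wrist force passes 120 N, or if a joint passes its speed limit or range.

## Working session

There is one attempt and no reset: what is moved stays moved. The work goes in short steps, Python scripts to look and compute and a tool call to move; the robot and the scene stay as the last step left them, time stands still between calls to the robot, and variables do not carry over. Pictures are saved under pics/ and viewed, at most 10 in all, crops included, and the job is handed in when it is done.

```bash
ls; mkdir -p pics
```

Run:
```python
from rig import r, monitor, grab_frame, camera_params
import cv2
s=monitor.sense();print(s['clock'],s['eef_pos'],s['tcp_rot'],s['opening'],r.nose_length)
ims=[]
for n in("scene","top"):
    im=grab_frame(n);cv2.imwrite(f'pics/{n}0.png',im[:,:,::-1])
    p=camera_params(n);print(n,{k:[round(float(x),3) for x in __import__('numpy').ravel(v)] for k,v in p.items()})
```

```text
pics
rig.py
0.0 [ 237.30352406 -577.68796962  252.55378563] [-3.14016845e+00 -6.10917463e-06  3.89743532e-01] 1.0005116923512198 22.0
scene {'fx': [377.956], 'fy': [377.956], 'cx': [316.781], 'cy': [199.544], 'dist_coeffs': [-0.015, 0.0, 0.0, 0.0, 0.0], 'rvec': [2.309, 1.295, -0.37], 'tvec': [-283.155, -357.222, 1422.324]}
top {'fx': [423.163], 'fy': [423.163], 'cx': [315.597], 'cy': [204.361], 'dist_coeffs': [-0.02, 0.0, 0.0, 0.0, 0.0], 'rvec': [2.206, -2.177, 0.08], 'tvec': [-2.664, 534.103, 1157.174]}
```

View pics/top0.png

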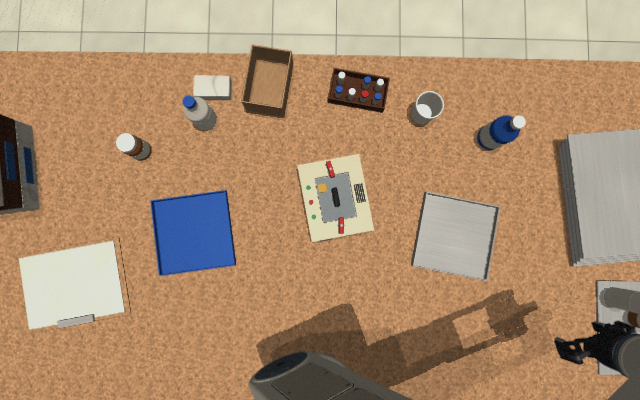

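View pics/scene0.png

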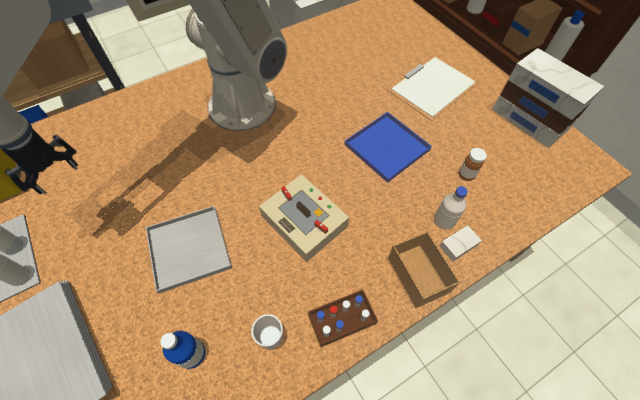

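Top view: the box is at about (336,198). The far red button is at (330,169) and the near one at (341,225), with the handle at (336,197). The steel tray is on the right (455,236) and the blue tray on the left (193,233). Scene view: buttons at (287,193) near and (321,227) far, handle (303,209), steel tray (190,249).

Create h.py:
```python
import cv2, numpy as np
def cam(p):
    K=np.array([[p['fx'],0,p['cx']],[0,p['fy'],p['cy']],[0,0,1.]])
    R=cv2.Rodrigues(np.array(p['rvec'],float))[0];t=np.array(p['tvec'],float).ravel()
    return K,np.array(p['dist_coeffs'],float),R,t
def ray(p,uv):
    K,d,R,t=cam(p)
    n=cv2.undistortPoints(np.array(uv,float).reshape(-1,1,2),K,d).reshape(-1,2)
    D=np.c_[n,np.ones(len(n))]@R
    return -R.T@t, D/np.linalg.norm(D,axis=1,keepdims=True)
def plane(p,uv,z):
    c,D=ray(p,uv); return c+D*((z-c[2])/D[:,2])[:,None]
def tri(views):   # [(params,uv)] -> point, residual
    A=np.zeros((3,3));b=np.zeros(3);L=[]
    for p,uv in views:
        c,D=ray(p,uv);M=np.eye(3)-np.outer(D[0],D[0]);A+=M;b+=M@c;L.append((M,c))
    x=np.linalg.solve(A,b);return x,max(np.linalg.norm(M@(x-c)) for M,c in L)
def red(im):
    a=im.astype(int);return ((a[:,:,0]>110)&(a[:,:,1]<60)&(a[:,:,2]<60)).astype(np.uint8)
def dark(im): return (im.max(2)<60).astype(np.uint8)
def blobs(m,roi,amin):
    u0,v0,u1,v1=roi;k=np.zeros_like(m);k[v0:v1,u0:u1]=m[v0:v1,u0:u1]
    n,l,s,c=cv2.connectedComponentsWithStats(k)
    return sorted([(int(s[i,4]),c[i].round(1).tolist(),cv2.minAreaRect(np.argwhere(l==i)[:,::-1].astype(np.float32))) for i in range(1,n) if s[i,4]>=amin],key=lambda b:-b[0])
def proj(p,X):
    K,d,R,t=cam(p);return cv2.projectPoints(np.array(X,float).reshape(-1,3),R,t,K,d)[0].reshape(-1,2)
```

Run:
```python
from h import *
from rig import r, monitor, grab_frame, camera_params
R=dict(top=(295,150,378,245),scene=(255,170,352,262));T=dict(top=(400,180,510,290),scene=(135,195,245,300))
P={};B={};Q={}
for n in R:
    im=cv2.imread(f'pics/{n}0.png')[:,:,::-1];p=P[n]=camera_params(n)
    B[n]=sorted(blobs(red(im),R[n],15)[:2],key=lambda b:b[1][1]);Q[n]=blobs(dark(im),R[n],15)[:2]
    print(n,[(b[0],b[1]) for b in B[n]],[(b[0],b[1],b[2]) for b in Q[n]])
    a=im.astype(int);g=((np.ptp(a,axis=2)<22)&(a.min(2)>60)).astype(np.uint8)
    for b in blobs(g,T[n],1000)[:1]:
        box=cv2.boxPoints(b[2]);print(' tray',b[0],b[1],box.round(1).tolist());print(plane(p,box,22).round(0).tolist(),plane(p,[b[1]],10).round(1))
for i,j,nm in((0,1,'far'),(1,0,'near')): print(nm,tri([(P['top'],B['top'][i][1]),(P['scene'],B['scene'][j][1])]))
print('h',tri([(P['top'],Q['top'][0][1]),(P['scene'],Q['scene'][0][1])]))
```

```text
top [(26, [331.3, 173.1]), (44, [340.5, 224.8])] [(102, [335.4, 197.1], ((335.2115478515625, 197.0576934814453), (18.631032943725586, 5.491251468658447), 78.69007110595703))]
 tray 5661 [455.1, 235.6] [[410.0, 264.79998779296875], [424.70001220703125, 191.3000030517578], [500.8999938964844, 206.60000610351562], [486.20001220703125, 280.0]]
[[371.0, -257.0, 22.0], [574.0, -299.0, 22.0], [535.0, -512.0, 22.0], [331.0, -468.0, 22.0]] [[ 452.4 -386.5   10. ]]
scene [(18, [287.7, 195.5]), (20, [320.8, 227.2])] []
 tray 4900 [186.6, 248.8] [[137.0, 229.6999969482422], [213.60000610351562, 205.60000610351562], [233.39999389648438, 268.6000061035156], [156.8000030517578, 292.70001220703125]]
[[324.0, -496.0, 22.0], [368.0, -266.0, 22.0], [587.0, -300.0, 22.0], [541.0, -509.0, 22.0]] [[ 454.  -392.5   10. ]]
far (array([618.12883662, -34.01153005,  55.96218311]), np.float64(2.9834510873667806))
near (array([477.72995396, -62.03163   ,  60.48041359]), np.float64(0.46323804102597865))Traceback (most recent call last):
  File "<stdin>", line 13, in <module>
IndexError: list index out of range
```

Run:
```python
from h import *
from rig import r, monitor, grab_frame, camera_params
p=camera_params('wrist');s=monitor.sense()
K,d,R,t=cam(p);c=-R.T@t
from scipy.spatial.transform import Rotation as Ro
T=Ro.from_euler('xyz',s['tcp_rot']).as_matrix()
print(K[0,0],K[:2,2],d,'cam in tool',T.T@(c-s['eef_pos']),'axis',T.T@R[2],'xaxis',T.T@R[0])
```

```text
324.1525764629064 [320.89532293 202.72659765] [-0.00306024  0.          0.          0.          0.        ] cam in tool [ 8.31233841e+01 -6.56133704e-02 -1.20576724e+02] axis [-3.23925299e-01  3.20930144e-05  9.46082660e-01] xaxis [6.48409415e-04 9.99999772e-01 1.88084207e-04]
```

Emit:
{"op": "creep_tool", "data": {
  "deltas": {"drx":[0,0,0,0,0],"dry":[0,0,0,0,0],"drz":[0.1,0.09,0,0,0],"dx":[35,35,35,35,35],"dy":[-22,-22,-22,-22,-22],"dz":[0,0,0,0,0],"aperture":[1,1,1,1,1]}
}}

```text
clock: 0.52
eef_pos: [379.4, -426.3, 253.1]
tcp_rot: [-3.141, 0.0, 0.199]
contact_force: [0.6, 0.2, -0.1]
opening: 0.994
grasp_force: 0.0
```

Emit:
{"op": "creep_tool", "data": {
  "deltas": {"drx":[0,0,0,0,0],"dry":[0,0,0,0,0],"drz":[0,0,0,0,0],"dx":[22,22,22,22,22],"dy":[-31,-31,-31,-31,-31],"dz":[0,0,0,0,0],"aperture":[1,1,1,1,1]},
  "quiet": true
}}

```text
ok
```

Emit:
{"op": "creep_tool", "data": {
  "deltas": {"drx":[0,0,0,0,0],"dry":[0,0,0,0,0],"drz":[0,0,0,0,0],"dx":[22,22,22,22,0],"dy":[-31,-31,-31,-31,0],"dz":[0,0,0,0,0],"aperture":[1,1,1,1,1]}
}}

```text
clock: 1.35
eef_pos: [519.2, -110.0, 253.2]
tcp_rot: [-3.14, -0.001, 0.203]
contact_force: [-0.2, 0.4, 0.2]
opening: 0.999
grasp_force: 0.0
```

Run:
```python
from h import *
from rig import r, monitor, grab_frame, camera_params
import json
for k in range(1):
    p=camera_params('wrist');im=grab_frame('wrist');cv2.imwrite('pics/w1.png',im[:,:,::-1])
    json.dump({k:np.array(v).tolist() for k,v in p.items()},open('pics/w1.json','w'))
```

Emit:
{"op": "creep_tool", "data": {
  "deltas": {"drx":[0,0,0,0,0],"dry":[0,0,0,0,0],"drz":[0,0,0,0,0],"dx":[22,0,0,0,0],"dy":[-31,-35,-35,0,0],"dz":[0,0,0,0,0],"aperture":[0.6,0.4,0.35,0.35,0.35]}
}}

```text
clock: 1.82
eef_pos: [518.2, -11.2, 253.1]
tcp_rot: [3.141, 0.001, 0.202]
contact_force: [-0.6, -0.2, 0.8]
opening: 0.348
grasp_force: 0.0
```

Run:
```python
from h import *
from rig import r, monitor, grab_frame, camera_params
import json
p=camera_params('wrist');im=grab_frame('wrist');cv2.imwrite('pics/w2.png',im[:,:,::-1])
json.dump({k:np.array(v).tolist() for k,v in p.items()},open('pics/w2.json','w'))
```

```text
(no output)
```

View pics/w1.png

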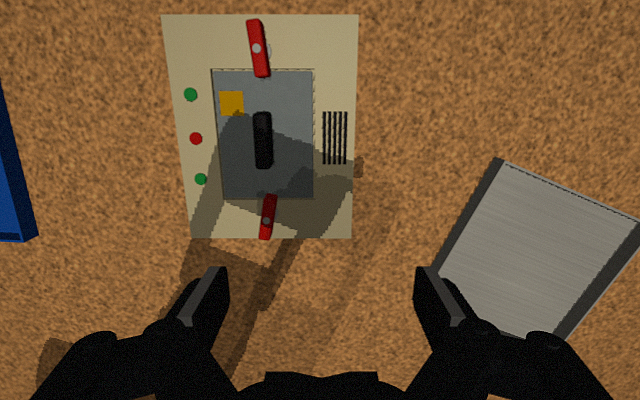

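View pics/w2.png

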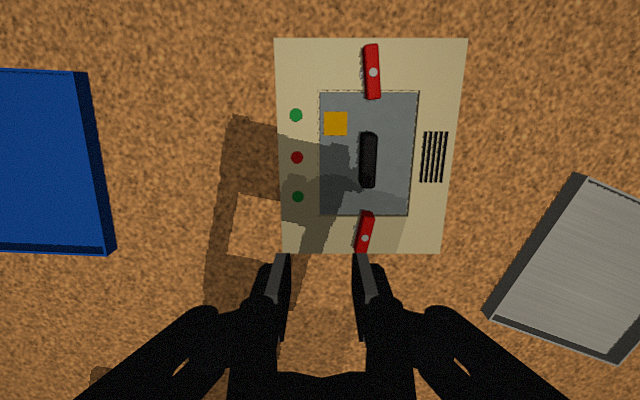

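Wrist view w1: far pin at (256,48), near pin at (266,221), handle at (263,140). Wrist view w2: far pin at (373,72), near pin at (365,238), handle at (368,160). The fingers don't cover any of these.

Create meas.py:
```python
from h import *
import json,sys
def red2(im):
    a=im.astype(int);return ((a[:,:,0]>70)&(a[:,:,0]>2.2*a[:,:,1])&(a[:,:,0]>2.2*a[:,:,2])).astype(np.uint8)
def pin(im,uv):   # grey dot near uv
    a=im.astype(int);g=((np.ptp(a,axis=2)<40)&(a.max(2)>85)).astype(np.uint8)
    u,v=uv;b=[x for x in blobs(g,(u-9,v-9,u+10,v+10),8)]
    return min(b,key=lambda x:np.hypot(x[1][0]-u,x[1][1]-v))[:2]
views={'w1':((256,48),(266,221),(263,140)),'w2':((373,72),(365,238),(368,160))}
V={}
for n,(f,e,h) in views.items():
    im=cv2.imread(f'pics/{n}.png')[:,:,::-1];p=json.load(open(f'pics/{n}.json'))
    o={'p':p}
    for k,c in(('far',f),('near',e)):
        o[k]=pin(im,c)
        b=min(blobs(red2(im),(c[0]-45,max(c[1]-45,0),c[0]+45,c[1]+45),100),key=lambda x:np.hypot(x[1][0]-c[0],x[1][1]-c[1]))
        (cx,cy),(w,hh),an=b[2];L=cv2.boxPoints(b[2]);i=np.argsort(L[:,1]);top=L[i[:2]].mean(0);bot=L[i[2:]].mean(0)
        q=plane(p,[bot,top],81);d=q[1]-q[0];o[k+'a']=(np.arctan2(d[1],d[0]).round(3),np.hypot(*d[:2]).round(1),q.mean(0).round(1))
    b=blobs(dark(im),(h[0]-20,h[1]-40,h[0]+20,h[1]+40),100)[0];o['h']=(b[0],b[1])
    L=cv2.boxPoints(b[2]);i=np.argsort(L[:,1]);q=plane(p,[L[i[2:]].mean(0),L[i[:2]].mean(0)],86);d=q[1]-q[0];o['ha']=(np.arctan2(d[1],d[0]).round(3),np.hypot(*d[:2]).round(1))
    V[n]=o;print(n,{k:v for k,v in o.items() if k!='p'})
X={}
for k in('far','near','h'):
    x,e=tri([(V[n]['p'],V[n][k][1]) for n in V]);X[k]=x;print(k,x.round(1),round(e,2))
d=X['far']-X['near'];print('axis',np.arctan2(d[1],d[0]),np.linalg.norm(d[:2]),'mid',(X['far']+X['near'])/2)
```

```bash
python3 meas.py
```

```text
Traceback (most recent call last):
  File "meas.py", line 15, in <module>
    o[k]=pin(im,c)
         ~~~^^^^^^
  File "meas.py", line 8, in pin
    return min(b,key=lambda x:np.hypot(x[1][0]-u,x[1][1]-v))[:2]
           ~~~^^^^^^^^^^^^^^^^^^^^^^^^^^^^^^^^^^^^^^^^^^^^^^
ValueError: min() iterable argument is empty
```

Run:
```python
s=open('meas.py').read()
a=s.index("    a=im.astype(int);g=((np.ptp");b=s.index("views=")
s=s[:a]+'''    u,v=uv;m=red2(im);k=np.zeros_like(m);k[max(v-9,0):v+10,u-9:u+10]=1
    a=im.astype(int);g=(a[:,:,0]<1.5*a[:,:,1]).astype(np.uint8)*k
    l=cv2.connectedComponents(m)[1];ids=np.bincount((l*k).ravel())[1:].argmax()+1
    h=cv2.fillPoly(np.zeros_like(m),[cv2.convexHull(np.argwhere(l==ids)[:,::-1].astype(np.int32))],1)
    g*=cv2.erode(h,np.ones((3,3)));return min(blobs(g,(0,0,640,400),8),key=lambda x:np.hypot(x[1][0]-u,x[1][1]-v))[:2]
'''+s[b:]
open('meas.py','w').write(s)
```

```bash
python3 meas.py
```

```text
Traceback (most recent call last):
  File "meas.py", line 17, in <module>
    o[k]=pin(im,c)
         ~~~^^^^^^
  File "meas.py", line 10, in pin
    g*=cv2.erode(h,np.ones((3,3)));return min(blobs(g,(0,0,640,400),8),key=lambda x:np.hypot(x[1][0]-u,x[1][1]-v))[:2]
                                          ~~~^^^^^^^^^^^^^^^^^^^^^^^^^^^^^^^^^^^^^^^^^^^^^^^^^^^^^^^^^^^^^^^^^^^^^
ValueError: min() iterable argument is empty
```

Run:
```python
import cv2
for n,(u,v) in(('w1',(256,48)),('w1',(266,221))):
    im=cv2.imread(f'pics/{n}.png')[:,:,::-1]
    for y in range(v-7,v+8,2):print(' '.join('%3d,%3d,%3d'%tuple(im[y,x]) for x in range(u-8,u+9,2)))
    print()
```

```text
139,117, 88 134, 17, 12 140, 13,  6 144,  6,  0 146, 19, 13 147, 22, 19 148, 29, 26 102,  6,  1  42,  0,  0
151,136,102 133, 10, 10 146, 10,  9 140, 64, 54 134,101, 86 140, 32, 25 155, 27, 24 124, 21, 17  45,  1,  1
161,150,113 119,  6,  7 138, 63, 56 137,141,126 141,140,128 141,144,134 140, 38, 32 131, 17,  9  56,  1,  8
167,161,118 106, 24, 18 147,109, 98 140,135,127 140,134,123 142,138,128 133,112,103 135, 16,  5  61,  0,  1
169,158,120 117, 64, 46 142, 98, 90 140,140,128 144,137,127 143,136,126 130,112,103 143, 12,  7  77,  1,  0
168,156,118 130,102, 76 138, 25, 24 139,133,121 146,146,134 139,140,127 137, 61, 58 148, 21, 15  83,  0,  0
166,152,116 131,114, 86 129,  0,  0 142, 19, 11 123, 55, 50  92, 37, 32 155, 24, 15 155, 31, 27 102,  8,  0
167,152,112 150,139,107 125,  0,  0 146, 17, 13 148, 21, 20 149, 16, 11 148, 10,  5 152, 25, 16 119, 21, 23

 65, 58, 42  68, 65, 51  60,  0,  0  65, 10,  1  65, 18,  6  66,  0,  4  68, 11,  5  59,  0,  0  46,  9,  1
159,144,108 142,126, 97  59,  0,  0  68,  6,  2  64,  0,  0  62,  0,  0  71, 10, 13  60,  0,  0  48, 25, 17
159,145,107 134,114, 83  61,  0,  0  61, 54, 53  64, 65, 60  58, 57, 49  67,  3,  0  59,  0,  1  58, 43, 37
160,149,111 116, 98, 71  65, 29, 27  61, 66, 56  60, 59, 53  62, 65, 59  62, 21, 16  54, 11, 11  65, 54, 42
166,151,112  99, 82, 57  64, 11,  2  64, 65, 57  65, 64, 56  69, 67, 62  64, 14, 19  51,  0,  0 107, 97, 72
164,151,114 115, 56, 43  63,  0,  0  58,  9,  0  63, 22, 20  65, 11,  0  72, 20, 21  36,  0,  0 137,121, 91
157,146,109 122, 38, 29 146, 12,  4  69, 12,  7  57,  0,  0  64,  7,  1  66,  8, 12  41,  0,  0 137,127, 91
153,146,108 120,  0,  0 145, 19, 10 152, 27, 20 145, 16, 16 115,  0,  0  99,  0,  0  54, 26, 15 140,128, 97
```

```bash
sed -i 's/a\[:,:,0\]>70/a[:,:,0]>32/' meas.py; python3 meas.py
```

```text
w1 {'far': (67, [256.1, 47.8]), 'fara': (np.float64(0.325), np.float64(44.0), array([623.1, -35.5,  81. ])), 'near': (40, [265.9, 220.2]), 'neara': (np.float64(-0.002), np.float64(48.9), array([477.8, -64.9,  81. ])), 'h': (1960, [261.3, 147.4]), 'ha': (np.float64(0.146), np.float64(60.1))}
w2 {'far': (62, [372.6, 71.9]), 'fara': (np.float64(0.324), np.float64(43.0), array([623.3, -32.7,  81. ])), 'near': (38, [364.7, 237.3]), 'neara': (np.float64(0.032), np.float64(45.8), array([479.5, -62.3,  81. ])), 'h': (1221, [364.7, 162.7]), 'ha': (np.float64(0.187), np.float64(56.1))}
far [623.5 -33.8  81.4] 0.08
near [474.6 -64.4  81.6] 0.19
h [543.4 -48.1  70.8] 2.04
axis 0.20263423405776013 152.04653609467312 mid [549.0776745  -49.06747352  81.47659203]
```

Both pins check out: they are 152.0 mm apart and 81.5 mm high, matching the text. The panel is centred at (549,-49) with yaw 0.203. The near bar is at about 0.015 in world yaw and the far bar at about 0.325. I'll start with the near button.

Emit:
{"op": "creep_tool", "data": {
  "deltas": {"drx":[0,0,0,0,0],"dry":[0,0,0,0,0],"drz":[0,0,0.1,0.087,0],"dx":[-27,-26.4,0,0,0],"dy":[22,21.4,0,0,0],"dz":[0,0,38,38,38],"aperture":[0.35,0.35,0.35,0.35,0.35]}
}}

```text
clock: 2.28
eef_pos: [475.4, -67.2, 138.9]
tcp_rot: [3.141, -0.003, 0.004]
contact_force: [0.6, 0.0, -0.4]
opening: 0.353
grasp_force: 0.0
```

Emit:
{"op": "creep_tool", "data": {
  "deltas": {"drx":[0,0],"dry":[0,0],"drz":[0,0],"dx":[0,0],"dy":[0,0],"dz":[0,0],"aperture":[0.35,0.35]}
}}

```text
clock: 2.45
eef_pos: [473.7, -66.0, 138.3]
tcp_rot: [-3.141, 0.004, 0.012]
contact_force: [0.3, 0.2, 0.1]
opening: 0.352
grasp_force: 0.0
```

Run:
```python
from h import *
from rig import r, monitor, grab_frame, camera_params
im=grab_frame('wrist');cv2.imwrite('pics/w3.png',im[:,:,::-1]);s=monitor.sense();print(s['eef_pos'],s['tcp_rot'])
```

```text
[475.3314259  -65.91190395 140.0150559 ] [3.14152035e+00 6.86219205e-04 1.21626190e-02]
```

View pics/w3.png

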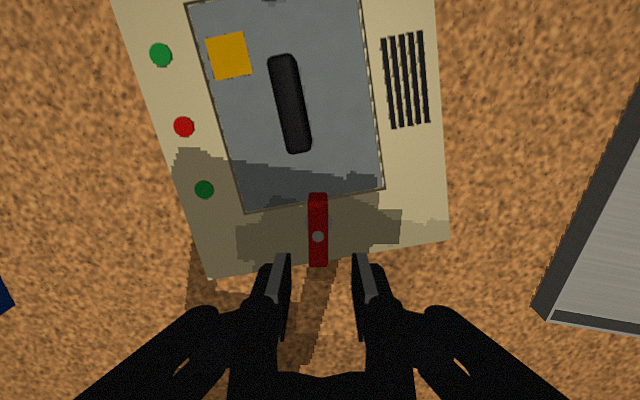

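The bar stands vertical in the image with its pin at (318,236), centred between the fingers, so it is aligned. I'll descend, pinch it and turn it counter-clockwise.

Emit:
{"op": "creep_tool", "data": {
  "deltas": {"drx":[0,0,0,0,0],"dry":[0,0,0,0,0],"drz":[0,0,0,0,0],"dx":[0,0,0,0,0],"dy":[-1,0,0,0,0],"dz":[25,20,10,0,0],"aperture":[0.35,0.35,0.35,0.35,0.35]},
  "grip_n": 40
}}

```text
clock: 2.92
eef_pos: [476.0, -64.1, 85.6]
tcp_rot: [3.141, -0.001, 0.013]
contact_force: [-0.5, 0.2, 0.7]
opening: 0.354
grasp_force: 0.0
```

Emit:
{"op": "creep_tool", "data": {
  "deltas": {"drx":[0,0,0,0],"dry":[0,0,0,0],"drz":[0,0,0,0],"dx":[0,0,0,0],"dy":[0,0,0,0],"dz":[0,0,0,0],"aperture":[0,0,0,0]},
  "grip_n": 40
}}

```text
clock: 3.25
eef_pos: [476.2, -64.0, 85.9]
tcp_rot: [3.141, -0.003, 0.013]
contact_force: [-0.5, 0.7, 6.0]
opening: 0.126
grasp_force: 41.9
```

Emit:
{"op": "creep_tool", "data": {
  "deltas": {"drx":[0,0,0,0,0],"dry":[0,0,0,0,0],"drz":[-0.11,-0.11,-0.11,-0.11,-0.11],"dx":[0,0,0,0,0],"dy":[0,0,0,0,0],"dz":[0,0,0,0,0],"aperture":[0,0,0,0,0]}
}}

```text
clock: 3.67
eef_pos: [476.1, -63.5, 85.9]
tcp_rot: [3.141, -0.002, 0.568]
contact_force: [-1.3, 6.3, 8.5]
opening: 0.132
grasp_force: 42.1
```

Emit:
{"op": "creep_tool", "data": {
  "deltas": {"drx":[0,0,0,0,0],"dry":[0,0,0,0,0],"drz":[-0.11,-0.11,-0.11,-0.11,-0.11],"dx":[0,0,0,0,0],"dy":[0,0,0,0,0],"dz":[0,0,0,0,0],"aperture":[0,0,0,0,0]}
}}

```text
clock: 4.08
eef_pos: [475.7, -63.1, 85.9]
tcp_rot: [3.141, -0.002, 1.118]
contact_force: [-2.3, 7.9, 10.7]
opening: 0.128
grasp_force: 42.4
```

Emit:
{"op": "creep_tool", "data": {
  "deltas": {"drx":[0,0,0,0,0],"dry":[0,0,0,0,0],"drz":[-0.11,-0.11,-0.11,-0.11,-0.06],"dx":[0,0,0,0,0],"dy":[0,0,0,0,0],"dz":[0,0,0,0,0],"aperture":[0,0,0,0,0]}
}}

```text
clock: 4.5
eef_pos: [475.2, -63.0, 85.9]
tcp_rot: [3.141, -0.001, 1.618]
contact_force: [-5.1, 7.7, 13.0]
opening: 0.129
grasp_force: 42.7
```

Emit:
{"op": "creep_tool", "data": {
  "deltas": {"drx":[0,0],"dry":[0,0],"drz":[0,0],"dx":[0,0],"dy":[0,0],"dz":[0,0],"aperture":[0,0]}
}}

```text
clock: 4.67
eef_pos: [475.1, -63.0, 85.9]
tcp_rot: [3.141, -0.001, 1.613]
contact_force: [-5.0, 8.0, 13.3]
opening: 0.129
grasp_force: 42.7
```

Emit:
{"op": "creep_tool", "data": {
  "deltas": {"drx":[0,0,0,0,0],"dry":[0,0,0,0,0],"drz":[0,0,0,0,0],"dx":[0,0,0,0,0],"dy":[0,0,0,0,0],"dz":[0,0,0,-25,-30],"aperture":[0.35,0.35,0.35,0.35,0.35]}
}}

```text
clock: 5.08
eef_pos: [473.5, -63.8, 138.4]
tcp_rot: [-3.137, -0.001, 1.613]
contact_force: [0.5, -0.1, 0.1]
opening: 0.346
grasp_force: 0.0
```

Emit:
{"op": "creep_tool", "data": {
  "deltas": {"drx":[0,0,0,0,0],"dry":[0,0,0,0,0],"drz":[0,0,0,0,0.117],"dx":[5.7,5.7,5.7,5.8,0],"dy":[37.4,37.4,37.4,37.3,0],"dz":[0,0,0,0,0],"aperture":[0.35,0.35,0.35,0.35,0.35]}
}}

```text
clock: 5.5
eef_pos: [630.5, -33.8, 140.3]
tcp_rot: [3.135, -0.0, 1.498]
contact_force: [-1.1, -0.1, -0.3]
opening: 0.349
grasp_force: 0.0
```

Emit:
{"op": "creep_tool", "data": {
  "deltas": {"drx":[0,0,0,0,0],"dry":[0,0,0,0,0],"drz":[0.117,0.117,0.117,0.117,0.117],"dx":[0,0,0,0,0],"dy":[0,0,0,0,0],"dz":[0,0,0,0,0],"aperture":[0.35,0.35,0.35,0.35,0.35]}
}}

```text
clock: 5.92
eef_pos: [623.5, -34.9, 139.3]
tcp_rot: [3.142, 0.0, 0.905]
contact_force: [-0.1, 0.0, 0.0]
opening: 0.35
grasp_force: 0.0
```

Emit:
{"op": "creep_tool", "data": {
  "deltas": {"drx":[0,0,0,0,0],"dry":[0,0,0,0,0],"drz":[0.117,0.117,0.117,0.117,0.117],"dx":[0,0,0,0,0],"dy":[0,0,0,0,0],"dz":[0,0,0,0,0],"aperture":[0.35,0.35,0.35,0.35,0.35]}
}}

```text
clock: 6.33
eef_pos: [623.5, -34.9, 139.4]
tcp_rot: [3.141, 0.0, 0.32]
contact_force: [1.4, 0.1, 0.2]
opening: 0.357
grasp_force: 0.0
```

Emit:
{"op": "creep_tool", "data": {
  "deltas": {"drx":[0,0],"dry":[0,0],"drz":[0,0],"dx":[0,0],"dy":[0,0],"dz":[0,0],"aperture":[0.35,0.35]}
}}

```text
clock: 6.5
eef_pos: [623.5, -34.9, 139.4]
tcp_rot: [3.141, -0.0, 0.329]
contact_force: [0.7, 0.0, -0.0]
opening: 0.35
grasp_force: 0.0
```

Run:
```python
from h import *
from rig import r, monitor, grab_frame, camera_params
im=grab_frame('wrist');cv2.imwrite('pics/w4.png',im[:,:,::-1]);s=monitor.sense();print(s['eef_pos'],s['tcp_rot'],s['qpos'])
```

```text
[623.4908531  -34.85302697 139.32420023] [ 3.14152221e+00 -2.79295280e-05  3.29859281e-01] [-5.82157046e-02  4.75452860e-01  1.72693783e+00 -6.77040092e-05
  9.39149453e-01  1.18276132e+00]
```

View pics/w4.png

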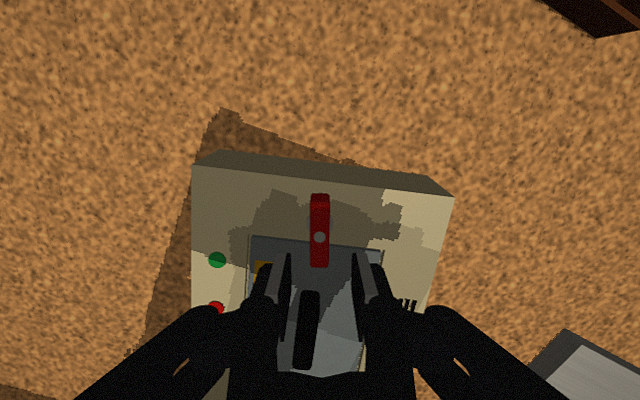

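The far bar is upright at (319,230), centred between the fingers.

Emit:
{"op": "creep_tool", "data": {
  "deltas": {"drx":[0,0,0,0,0],"dry":[0,0,0,0,0],"drz":[0,0,0,0,0],"dx":[0,0,0,0,0],"dy":[-0.7,0,0,0,0],"dz":[25,20,9,0,0],"aperture":[0.35,0.35,0.35,0.35,0.35]},
  "grip_n": 40
}}

```text
clock: 6.97
eef_pos: [623.1, -34.1, 85.2]
tcp_rot: [-3.141, 0.001, 0.327]
contact_force: [0.4, -0.5, 0.6]
opening: 0.349
grasp_force: 0.0
```

Emit:
{"op": "creep_tool", "data": {
  "deltas": {"drx":[0,0,0,0],"dry":[0,0,0,0],"drz":[0,0,0,0],"dx":[0,0,0,0],"dy":[0,0,0,0],"dz":[0,0,0,0],"aperture":[0,0,0,0]},
  "grip_n": 40
}}

```text
clock: 7.3
eef_pos: [623.9, -33.8, 86.6]
tcp_rot: [3.141, -0.002, 0.326]
contact_force: [-1.9, 3.8, 7.8]
opening: 0.128
grasp_force: 42.1
```

Emit:
{"op": "creep_tool", "data": {
  "deltas": {"drx":[0,0,0,0,0],"dry":[0,0,0,0,0],"drz":[-0.11,-0.11,-0.11,-0.11,-0.11],"dx":[0,0,0,0,0],"dy":[0,0,0,0,0],"dz":[0,0,0,0,0],"aperture":[0,0,0,0,0]}
}}

```text
clock: 7.72
eef_pos: [624.0, -33.8, 86.6]
tcp_rot: [3.14, -0.001, 0.881]
contact_force: [-0.9, 3.7, 6.7]
opening: 0.128
grasp_force: 42.0
```

Emit:
{"op": "creep_tool", "data": {
  "deltas": {"drx":[0,0,0,0,0],"dry":[0,0,0,0,0],"drz":[-0.11,-0.11,-0.11,-0.11,-0.11],"dx":[0,0,0,0,0],"dy":[0,0,0,0,0],"dz":[0,0,0,0,0],"aperture":[0,0,0,0,0]}
}}

```text
clock: 8.13
eef_pos: [624.1, -33.8, 86.6]
tcp_rot: [3.14, -0.001, 1.431]
contact_force: [-0.7, 3.1, 5.7]
opening: 0.129
grasp_force: 41.9
```

Emit:
{"op": "creep_tool", "data": {
  "deltas": {"drx":[0,0,0,0],"dry":[0,0,0,0],"drz":[-0.11,-0.10,0,0],"dx":[0,0,0,0],"dy":[0,0,0,0],"dz":[0,0,0,0],"aperture":[0,0,0,0]}
}}

```text
clock: 8.47
eef_pos: [624.2, -33.8, 86.6]
tcp_rot: [3.139, -0.0, 1.637]
contact_force: [-1.0, 2.1, 6.8]
opening: 0.131
grasp_force: 41.9
```

Emit:
{"op": "creep_tool", "data": {
  "deltas": {"drx":[0,0,0,0,0],"dry":[0,0,0,0,0],"drz":[0,0,0,0,0],"dx":[0,0,0,0,0],"dy":[0,0,0,0,0],"dz":[0,0,0,-25,-30],"aperture":[0.35,0.35,0.35,0.35,0.35]}
}}

```text
clock: 8.88
eef_pos: [621.3, -34.1, 138.5]
tcp_rot: [-3.136, -0.0, 1.636]
contact_force: [1.0, -0.7, 1.0]
opening: 0.349
grasp_force: 0.0
```

Emit:
{"op": "creep_tool", "data": {
  "deltas": {"drx":[0,0,0,0,0],"dry":[0,0,0,0,0],"drz":[0,0,0.1195,0.1195,0.1195],"dx":[-5.2,-5.1,0,0,0],"dy":[-38,-37.9,0,0,0],"dz":[0,0,0,0,0],"aperture":[0.35,0.35,0.35,0.35,0.35]}
}}

```text
clock: 9.3
eef_pos: [547.6, -49.6, 140.5]
tcp_rot: [3.141, 0.0, 1.271]
contact_force: [0.1, 0.1, 0.8]
opening: 0.347
grasp_force: 0.0
```

Emit:
{"op": "creep_tool", "data": {
  "deltas": {"drx":[0,0,0,0,0],"dry":[0,0,0,0,0],"drz":[0.1195,0.1195,0.1195,0.1195,0.1195],"dx":[0,0,0,0,0],"dy":[0,0,0,0,0],"dz":[0,0,0,0,0],"aperture":[0.35,0.35,0.35,0.35,0.35]}
}}

```text
clock: 9.72
eef_pos: [548.1, -49.5, 140.2]
tcp_rot: [3.141, 0.0, 0.674]
contact_force: [0.1, -0.5, -0.1]
opening: 0.35
grasp_force: 0.0
```

Emit:
{"op": "creep_tool", "data": {
  "deltas": {"drx":[0,0,0,0,0],"dry":[0,0,0,0,0],"drz":[0.1195,0.1195,0.1195,0.1195,0],"dx":[0,0,0,0,0],"dy":[0,0,0,0,0],"dz":[0,0,0,0,0],"aperture":[0.35,0.35,0.45,0.45,0.45]}
}}

```text
clock: 10.13
eef_pos: [548.1, -49.4, 140.3]
tcp_rot: [3.141, 0.0, 0.196]
contact_force: [-0.0, 0.4, -0.0]
opening: 0.451
grasp_force: 0.0
```

Emit:
{"op": "creep_tool", "data": {
  "deltas": {"drx":[0],"dry":[0],"drz":[0],"dx":[0],"dy":[0],"dz":[0],"aperture":[0.45]}
}}

```text
clock: 10.22
eef_pos: [548.1, -49.4, 140.3]
tcp_rot: [3.141, 0.0, 0.206]
contact_force: [1.3, -0.9, 0.3]
opening: 0.446
grasp_force: 0.0
```

Run:
```python
from h import *
from rig import r, monitor, grab_frame, camera_params
im=grab_frame('wrist');s=monitor.sense();print(s['eef_pos'],s['tcp_rot'],s['qpos'])
t=grab_frame('top');sc=grab_frame('scene')
c=cv2.resize(t[130:260,280:400],None,fx=2,fy=2);d=cv2.resize(sc[160:270,240:370],None,fx=2,fy=2)
o=np.zeros((400,640+262,3),np.uint8);o[:,:640]=im;o[:200,640:880]=c[:200];o[200:400,640:900]=d[:200]
cv2.imwrite('pics/w5.png',cv2.resize(o,(800,355),interpolation=cv2.INTER_AREA)[:,:,::-1])
```

```text
[548.12588785 -49.36984198 140.26143784] [3.14153028e+00 6.73975711e-05 2.05981238e-01] [-9.25071490e-02  3.75385530e-01  1.89072068e+00 -1.03446913e-04
  8.75532525e-01  1.27237421e+00]
```

View pics/w5.png

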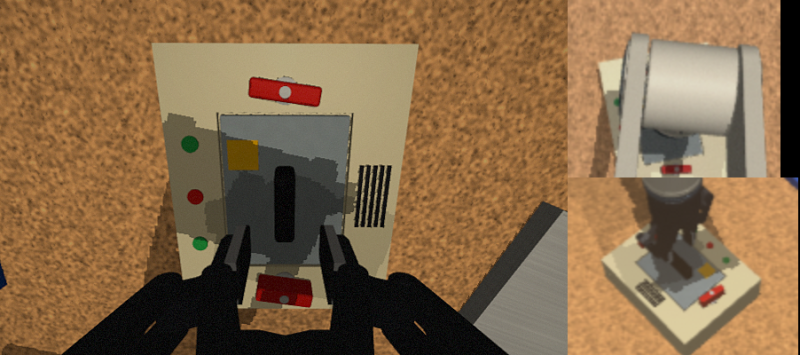

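Both buttons now lie crosswise, far at (285,92) and near at (284,292). The panel is still seated, and the handle at (285,204) is centred between the fingers. I'll check the handle's height from w1 and w2 using its far end.

Run:
```python
from h import *
import json
v=[]
for n,(u0,v0,u1,v1) in(('w1',(248,95,280,135)),('w2',(352,118,384,150))):
    im=cv2.imread(f'pics/{n}.png')[:,:,::-1];m=(im.max(2)<48).astype(np.uint8)
    k=np.zeros_like(m);k[v0:v1,u0:u1]=m[v0:v1,u0:u1];l,s=cv2.connectedComponentsWithStats(k)[1:3]
    i=s[1:,4].argmax()+1;pts=np.argwhere(l==i);row=pts[:,0].min()+5;c=pts[pts[:,0]==row][:,1]
    uv=[c.mean(),row-5];print(n,uv,len(c));v.append((json.load(open(f'pics/{n}.json')),[uv]))
x,e=tri(v);print(x,e, (x[:2]-[549.1,-49.1])@[np.cos(.2026),np.sin(.2026)],(x[:2]-[549.1,-49.1])@[-np.sin(.2026),np.cos(.2026)])
```

```text
w1 [np.float64(261.5), np.int64(111)] 18
w2 [np.float64(367.5), np.int64(131)] 18
[574.19847674 -43.46251622  69.83028424] 0.4065996410916752 25.719487316809793 0.4719428606415219
```

The silhouette midpoint at z≈70 mixes the bar's top and side faces, which span 60–86 mm. Its x and y match the handle's far end: 25.7 mm along the panel against 25 expected, and 0.5 mm off-axis. I'll grasp it.

Emit:
{"op": "creep_tool", "data": {
  "deltas": {"drx":[0,0,0,0,0],"dry":[0,0,0,0,0],"drz":[0,0,0,0,0],"dx":[0,0,0,0,0],"dy":[0,0,0,0,0],"dz":[25,20,9,0,0],"aperture":[0.45,0.45,0.45,0.45,0.45]},
  "grip_n": 60
}}

```text
clock: 10.78
eef_pos: [548.0, -49.3, 86.2]
tcp_rot: [-3.141, 0.001, 0.203]
contact_force: [-0.2, -0.1, -0.2]
opening: 0.455
grasp_force: 0.0
```

Emit:
{"op": "creep_tool", "data": {
  "deltas": {"drx":[0,0,0,0,0],"dry":[0,0,0,0,0],"drz":[0,0,0,0,0],"dx":[0,0,0,0,0],"dy":[0,0,0,0,0],"dz":[0,0,0,0,0],"aperture":[0,0,0,0,0]},
  "grip_n": 60
}}

```text
clock: 11.2
eef_pos: [549.0, -49.4, 87.6]
tcp_rot: [3.141, -0.002, 0.202]
contact_force: [-0.4, 0.1, 7.3]
opening: 0.149
grasp_force: 59.7
```

Emit:
{"op": "creep_tool", "data": {
  "deltas": {"drx":[0,0,0,0,0],"dry":[0,0,0,0,0],"drz":[0,0,0,0,0],"dx":[0,0,0,0,0],"dy":[0,0,0,0,0],"dz":[-4,-8,-12,-16,-20],"aperture":[0,0,0,0,0]}
}}

```text
clock: 11.62
eef_pos: [547.5, -49.2, 147.1]
tcp_rot: [-3.141, 0.001, 0.202]
contact_force: [-0.1, 0.0, -1.1]
opening: 0.153
grasp_force: 58.7
```

Emit:
{"op": "creep_tool", "data": {
  "deltas": {"drx":[0,0,0],"dry":[0,0,0],"drz":[0,0,0],"dx":[0,0,0],"dy":[0,0,0],"dz":[-20,0,0],"aperture":[0,0,0]}
}}

```text
clock: 11.87
eef_pos: [549.0, -49.4, 168.1]
tcp_rot: [3.141, -0.003, 0.202]
contact_force: [-0.2, 0.4, -1.6]
opening: 0.146
grasp_force: 58.8
```

Emit:
{"op": "creep_tool", "data": {
  "deltas": {"drx":[0,0,0,0,0],"dry":[0,0,0,0,0],"drz":[0,0,0,0,0],"dx":[-8,-16,-16,-16,-16],"dy":[15,31,31,31,31],"dz":[0,0,0,0,0],"aperture":[0,0,0,0,0]},
  "quiet": true
}}

```text
ok
```

Emit:
{"op": "creep_tool", "data": {
  "deltas": {"drx":[0,0,0,0,0],"dry":[0,0,0,0,0],"drz":[0,0,0,0,0],"dx":[-16,-16,-16,-16,-16],"dy":[31,31,31,31,31],"dz":[0,0,0,0,0],"aperture":[0,0,0,0,0]}
}}

```text
clock: 12.7
eef_pos: [456.8, -368.9, 165.3]
tcp_rot: [-3.14, 0.001, 0.202]
contact_force: [1.4, -0.3, -1.7]
opening: 0.148
grasp_force: 58.8
```

Emit:
{"op": "creep_tool", "data": {
  "deltas": {"drx":[0,0,0],"dry":[0,0,0],"drz":[0,0,0],"dx":[-9,0,0],"dy":[16,0,0],"dz":[0,0,0],"aperture":[0,0,0]}
}}

```text
clock: 12.95
eef_pos: [451.5, -385.6, 165.2]
tcp_rot: [-3.14, 0.001, 0.2]
contact_force: [0.4, 1.1, -3.1]
opening: 0.152
grasp_force: 58.8
```

Run:
```python
from h import *
from rig import r, monitor, grab_frame, camera_params
P={n:camera_params(n) for n in('top','scene')}
x,e=tri([(P['top'],[[455.1,235.6]]),(P['scene'],[[186.6,248.8]])]);print('tray tri',x,e)
p=camera_params('wrist');s=monitor.sense();print(s['eef_pos'])
im=grab_frame('wrist');t=grab_frame('top');sc=grab_frame('scene')
o=np.zeros((400,900,3),np.uint8);o[:,:640]=im;o[:200,640:]=cv2.resize(t[160:300,380:562],(260,200));o[200:,640:]=cv2.resize(sc[170:310,100:282],(260,200))
cv2.imwrite('pics/w6.png',cv2.resize(o,(800,356),interpolation=cv2.INTER_AREA)[:,:,::-1])
```

```text
tray tri [ 451.49098175 -391.04786307    3.35923271] 2.3523336802490986
[ 451.53740829 -385.5949638   165.20413369]
```

View pics/w6.png

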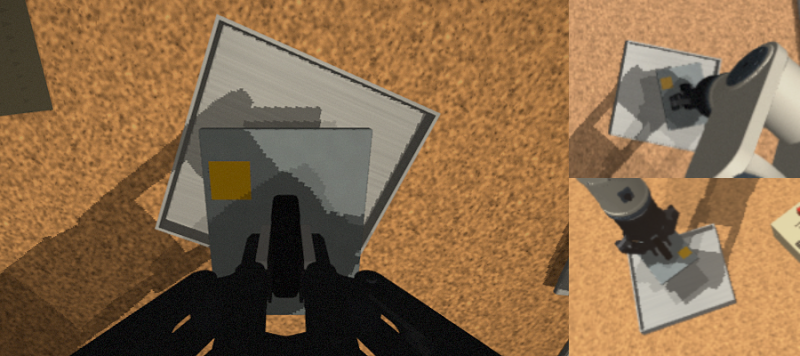

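The cover is held level over the steel tray. The tray centre triangulates to (451,-391,3), close to the TCP at (451.5,-385.6). I'll lower it and slow down near the floor.

Emit:
{"op": "creep_tool", "data": {
  "deltas": {"drx":[0,0,0,0,0],"dry":[0,0,0,0,0],"drz":[0,0,0,0,0],"dx":[0,0,0,0,0],"dy":[0,0,0,0,0],"dz":[20,30,30,20,14],"aperture":[0,0,0,0,0]}
}}

```text
clock: 13.52
eef_pos: [452.0, -383.1, 49.9]
tcp_rot: [-3.139, 0.002, 0.203]
contact_force: [-0.4, 0.5, -2.1]
opening: 0.147
grasp_force: 58.9
```

Emit:
{"op": "creep_tool", "data": {
  "deltas": {"drx":[0,0,0,0,0],"dry":[0,0,0,0,0],"drz":[0,0,0,0,0],"dx":[0,0,0,0,0],"dy":[0,0,0,0,0],"dz":[5,3,2,0,0],"aperture":[0,0,0,0,0]}
}}

```text
clock: 13.93
eef_pos: [453.2, -385.5, 43.2]
tcp_rot: [3.14, -0.001, 0.202]
contact_force: [0.1, -0.8, -2.2]
opening: 0.149
grasp_force: 58.9
```

Emit:
{"op": "creep_tool", "data": {
  "deltas": {"drx":[0,0,0,0,0],"dry":[0,0,0,0,0],"drz":[0,0,0,0,0],"dx":[0,0,0,0,0],"dy":[0,0,0,0,0],"dz":[2,1.5,1,0,0],"aperture":[0,0,0,0,0]}
}}

```text
clock: 14.35
eef_pos: [452.5, -385.3, 37.8]
tcp_rot: [-3.142, -0.0, 0.202]
contact_force: [-0.2, -0.1, -1.7]
opening: 0.148
grasp_force: 58.9
```

Emit:
{"op": "creep_tool", "data": {
  "deltas": {"drx":[0,0,0],"dry":[0,0,0],"drz":[0,0,0],"dx":[0,0,0],"dy":[0,0,0],"dz":[1,1,0],"aperture":[0,0,0]}
}}

```text
clock: 14.6
eef_pos: [452.6, -385.4, 36.6]
tcp_rot: [3.141, -0.0, 0.202]
contact_force: [-2.8, 1.8, 8.2]
opening: 0.146
grasp_force: 60.3
```

The contact force has gone to +8 N, so the cover is on the floor. I'll open, straight up, and look.

Emit:
{"op": "creep_tool", "data": {
  "deltas": {"drx":[0,0,0,0,0],"dry":[0,0,0,0,0],"drz":[0,0,0,0,0],"dx":[0,0,0,0,0],"dy":[0,0,0,0,0],"dz":[0,0,0,0,-10],"aperture":[0.2,0.3,0.45,0.45,0.45]}
}}

```text
clock: 15.02
eef_pos: [451.6, -384.4, 44.5]
tcp_rot: [-3.139, 0.002, 0.202]
contact_force: [0.3, 1.0, 0.2]
opening: 0.451
grasp_force: 0.0
```

Emit:
{"op": "creep_tool", "data": {
  "deltas": {"drx":[0,0,0,0,0],"dry":[0,0,0,0,0],"drz":[0,0,0,0,0],"dx":[0,0,0,0,-20],"dy":[0,0,0,0,30],"dz":[-25,-35,-35,-35,-20],"aperture":[0.45,0.45,0.45,0.45,0.45]}
}}

```text
clock: 15.43
eef_pos: [441.3, -415.9, 200.4]
tcp_rot: [3.14, -0.003, 0.205]
contact_force: [1.4, -1.7, 0.2]
opening: 0.45
grasp_force: 0.0
```

Emit:
{"op": "creep_tool", "data": {
  "deltas": {"drx":[0,0,0,0,0],"dry":[0,0,0,0,0],"drz":[0,0,0,0,0],"dx":[-20,-20,-20,0,0],"dy":[30,30,30,0,0],"dz":[0,0,0,0,0],"aperture":[0.45,0.45,0.45,0.45,0.45]}
}}

```text
clock: 15.85
eef_pos: [397.2, -520.2, 196.2]
tcp_rot: [3.141, -0.0, 0.199]
contact_force: [0.8, 0.9, -0.9]
opening: 0.45
grasp_force: 0.0
```

Run:
```python
from h import *
from rig import r, monitor, grab_frame, camera_params
s=monitor.sense();print(s['eef_pos'])
im=grab_frame('wrist');t=grab_frame('top');sc=grab_frame('scene')
o=np.zeros((400,900,3),np.uint8);o[:,:640]=im;o[:200,640:]=cv2.resize(t[145:300,290:510],(260,200));o[200:,640:]=cv2.resize(sc[165:305,135:355],(260,200))
cv2.imwrite('pics/w7.png',cv2.resize(o,(800,356),interpolation=cv2.INTER_AREA)[:,:,::-1])
```

```text
[ 397.20149397 -520.20358503  196.2251707 ]
```

View pics/w7.png

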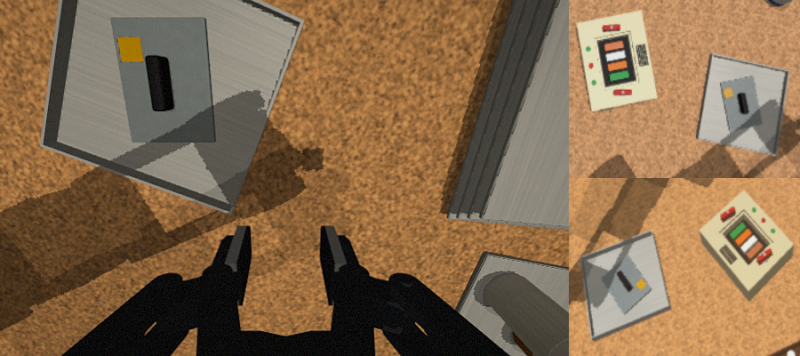

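The cover lies flat in the middle of the steel tray, at (163,80) in the wrist view. Both red buttons sit crosswise on the opened box, and the gripper is clear of everything.

```bash
python3 -c "
from rig import r, monitor, grab_frame, camera_params
print(r.sign_off())"
```

```text
the job is handed in; nothing more can be done
None
```

I turned both red buttons aside, lifted the cover out and laid it flat in the bare steel tray, released, and handed the job in at about 16 s on the robot's clock; the final pictures show it in place, but no verdict came back.

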